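Clamp the hex rod in the garnish turner

TASK

Take the hexagonal steel rod from the rack and feed it, level, into the open collet of the garnish turner until the sprung depth stop is fully home, press it solidly there for a moment with about 12 N on the stop (never 20 N), then swing the collet lever all the way closed and let go. Leave the round rod and everything else on the counter where they are.

Things in the scene. Friction and masses are not known exactly. Their poses are not given: they have to be found in the camera images.
- turner: Drive head of the garnish turner: grey housing 110 long, 100 wide, 150 high (x -10 to 100) on a 190 x 150 foot. Origin at the counter; z up; +x is the feed direction (rod goes in level along +x). Collet axis at y = 0, 110 above the counter; mouth at x = -50 in a steel nose ring of 76 mm largest diameter. Lever on the roof. Nothing stands before the mouth.
- mouth (a point): Centre of the collet mouth, on the collet axis; axes as the turner. Bore hexagonal, 19 across flats, two flats upright and a corner down, as the rod lies in its rack; the first 7 mm flare to about 28. A sprung jaw in the roof, met some 10 mm in, rubs on the rod: pushing it in takes 2 to 9 N (varies, steady along the way), and the open collet then keeps the rod where it is left.
- stop (a joint): Sprung depth stop in the bore, in m: 0 untouched, 0.006 pushed solidly home (over 0.0045 is home). Its spring gives 1.5 to 3 N, then it is solid: the reading no longer tells the force. Its setting differs each time and is not given: the rod meets it 42 to 64 mm behind the mouth and is home 6 mm further. Your push less the rubbing is the force on the stop: over 20 N damages it.
- lever (a joint): Angle of the collet lever in rad: 0 fully open, 1.3 fully closed (over 1.2 is closed); starts between 0 and 0.25. Turns anticlockwise seen from above about an upright pivot, against friction and the clamping load (about 3 to 8 N at the grip); stays where it is left.
- lever_knob (a point): Middle of the upright cylindrical black grip at the end of the lever: 14 diameter, 197 above the counter, 90 from the pivot, free for 20 below and 19 above this point. With the lever at 0 it stands at -y of the pivot in the turner's frame, closed at about +x (rear) of it.
- lever_hinge (a point): Lever pivot axis (upright), at the height of the lever_knob point, on the turner's roof 80 behind the mouth.
- hex_rod_center (a point): Centre of the hexagonal plain steel rod: 180 long along its x, 16 across flats (two flats upright, corner up and down), both ends alike and bevelled by 2.5 over 4, 0.2 to 0.4 kg. It lies level in two V rests, its centre about 45 above the counter; either end may go in.
- round_rod_center (a point): Centre of the round plain steel rod, 14 diameter, 140 long along its x, thinner and shorter than the hexagonal one. It lies in the other pair of rests, parallel, 90 from the hexagonal rod. Not to be used. Which rod is on which side changes.
- rack: White fixed rack that holds the two rods, 150 along its x (along the rods) by 170; two cross bars 110 apart (each 12 thick, 50 high at most) carry the V rests, so a rod can be grasped from above within 40 of the rack's middle. Origin at the counter under its middle.
- tub: White ingredient tub 100 x 75 x 45 high, origin under its centre. Bystander.
- ramekin: Small white bowl, 68 diameter, 40 high, origin under its centre. Bystander.
- cutter_ring: Steel ring cutter, 68 diameter, 35 high, origin under its centre. Bystander.
- plate: White plate, 200 diameter, 18 high, origin under its centre. Bystander.
- sauce_bottle: Squeeze bottle, 54 diameter, 170 high, origin under its centre. Bystander.
- daikon: Piece of white radish standing up, 60 diameter, 102 high, origin under its centre. Bystander.
- garnish_brush: Brush lying on the counter, 190 long. Bystander.

How it is judged (in metres and radians):
On the way, in this order (a step that is already met when the one before it is completed fails the run):
1. the hex rod is in the collet and home on the depth stop (pushed in over 4.5 of 6 mm), pressed solidly on it with more than 7 N (value of joint stop above 0.0045 m and x of hex_rod_center in the frame of turner above -0.098 m and y of hex_rod_center in the frame of turner between -0.004 and 0.004 m and z of hex_rod_center in the frame of turner between 0.105 and 0.115 m and angle between the x axis of hex_rod_center and the x axis of turner, either way round below 0.06 rad and contact force between hex_rod and stop above 7 N), for 0.2 s.
2. the collet lever is closed with the rod home (value of joint stop above 0.0045 m and x of hex_rod_center in the frame of turner above -0.098 m and y of hex_rod_center in the frame of turner between -0.004 and 0.004 m and z of hex_rod_center in the frame of turner between 0.105 and 0.115 m and angle between the x axis of hex_rod_center and the x axis of turner, either way round below 0.06 rad and value of joint lever above 1.2 rad), for 0.2 s.
At the end, for the whole second after the job is handed in: The hex rod lies in the collet along its axis (within 4 mm sideways, 5 mm in height and 0.06 rad), at rest, with the depth stop pushed in by more than 4.5 mm of its 6 mm, and the lever is closed beyond 1.2 rad (all of step 2 and linear speed of hex_rod below 0.01 m/s); the robot touches nothing.
It fails at once if the rod presses on the depth stop with more than 20 N (contact force between hex_rod and stop above 20 N).
It fails at once if the round rod is moved by more than 15 mm (distance of round_rod_center from where it was at the start of the episode above 0.015 m).
It fails at once if a bystander is moved by more than 25 mm (distance of any of tub, ramekin, cutter_ring, plate, sauce_bottle, daikon, garnish_brush from where it was at the start of the episode above 0.025 m).
It also fails if it takes over 72 s, if anything falls off the work surface, if the arm or the gripper's body presses on something with over 40 N, if the wrist force passes 120 N, or if a joint passes its speed limit or range.

ROBOT

A 6-joint arm with a two-finger parallel gripper is mounted at the origin on the work surface. World frame = base frame: x ahead of the robot, y to its left, z up, the work surface at z = 0. Lengths are in mm, angles in rad, forces in N, time in s.
With the tool pointing down it reaches from about 300 to 875 mm from the base axis. Payload 4.2 kg.
Tool frame: the origin (TCP) lies at the very end of the fingers, on their centre line; the grasp point (between the pads) lies 19 mm behind it; z points along the fingers, y is the direction in which the jaws open and shut (so a half turn about z gives the same grasp; the last joint's range is limited). The gripper opens to 85 mm and grips with 20 to 120 N. Pads are 22 mm wide; open, the fingers measure 114 mm over their backs; the gripper's body (76 mm by 85 mm) begins 54 mm behind the grasp point. The pads swing forward as they close: fully open they stand 13 mm farther back than shut.
Start: joints at [-1.332, 0.32, 1.565, -0, 1.257, -0.02], TCP at [147.156, -555.865, 231.338] pointing down, gripper open.
Joint ranges: [-3.11, 3.11], [-0.84, 2.01], [0.21, 2.61], [-1.34, 4.49], [0.05, 2.63], [-2.56, 2.56]. Speed limits (rad/s): [2.57, 2.57, 3.14, 3.14, 3.14, 3.14].

INTERFACE

Orientations are given as a unit quaternion [w, x, y, z].
In Python, from bench import sense, read_camera, sign_off gives the robot as it stands.
- The arm moves only by the tool step_arm, never from a script. Its argument "moves" is a list of rows, each a list of 3 entries, a list of its own where there are three numbers: the shift along the world's x, y, z in m, then the turn, a rotation vector about the world's x, y, z in degrees, then the opening, from 0 (shut) to 1 (fully open). In form: [[[tx, ty, tz], [ax, ay, az], hand], ...]. A call has 1 to 5 rows; each row shifts and turns the commanded pose from where the row before left it; what a row does not reach is not made up. A row lasts 1/10 s, in which the tool goes at most 50 mm and 8.59 degrees, less where a joint would pass 70% of its speed; a pose out of reach is approached as far as the arm can. A call with a gripper value outside its range is refused whole. The fingers move at their own pace and stop on an object; the grip force is fixed at half the most. Time passes only in rows, so rows that do not move let the fingers close. It gives the time, the measured TCP pose, the force and the opening at its end, in the units of the state.
- sense(): the state, without advancing time (a new reading comes with each control period).
- read_camera(name): name is "scene" or "top" or "wrist"; returns a dict with "color" (480x640x3 uint8, blue, green, red), "z_map" (480x640 float32, mm along the optical axis (not along the pixel's ray), 0 where there is no reading), "fx", "fy", "cx", "cy" (pixels), "distortion" ([k1, k2, p1, p2, k3] as OpenCV has them; the pictures are not rectified), "origin" and "attitude" of the camera in the world. Camera axes: x right, y up, looking along -z (the intrinsics and any distortion apply to the point x, -y, -z); pixel columns grow to the right and rows downward; lengths in mm; the calibration is good to about 2 mm. A picture is of the moment at which its call begins.
- sign_off(): hands the job in, once; it reports no verdict.
The state is a dict: "time": time; "joint_pos": joint angles; "qd": joint speeds; "joint_torque": joint torques, N m; "position": TCP position; "eef_rot": TCP orientation; "contact_force": force on the tool from outside, world axes, zero at the start; "moment": the same for the moment, N m; "grip_width": opening from 0.0 (shut) to 1.0 (fully open).
Only numpy, scipy, OpenCV 4.12 (cv2) and the standard library are available. Lean on these libraries where they do the work, as an engineer would, in place of code of your own. Each camera call takes 0.05 s, during which the arm holds its last target. There are 200 camera calls.

## Working session

There is one attempt and no reset: what is moved stays moved. The work goes in short steps, Python scripts to look and compute and a tool call to move; the robot and the scene stay as the last step left them, time stands still between calls to the robot, and variables do not carry over. Pictures are saved under pics/ and viewed, about 8 in all and at most 12, crops included, and the job is handed in when it is done.

Besides the shell and the picture viewer there is one more tool, called after "Request:" as name([rows], argument=value, ...), one row to a line, values as JSON. step_arm: Moves the arm, as the interface text tells. Its arguments: {"type":"object","properties":{"moves":{"type":"array"}},"required":["moves"]}

```bash
mkdir -p pics
cat > h.py <<'E'
import numpy as np,cv2
from bench import sense,read_camera,sign_off
from scipy.spatial.transform import Rotation as R
def rot(c):
    a=np.array(c["attitude"],float)
    return R.from_quat(np.r_[a[1:],a[0]]).as_matrix() if a.size==4 else a.reshape(3,3)
def K(c): return np.array([[c["fx"],0,c["cx"]],[0,c["fy"],c["cy"]],[0,0,1.]])
def rays(c,uv):
    p=cv2.undistortPoints(np.array(uv,np.float64).reshape(-1,1,2),K(c),np.array(c["distortion"],float)).reshape(-1,2)
    return np.c_[p[:,0],-p[:,1],-np.ones(len(p))]@rot(c).T
def onplane(c,uv,z):
    d=rays(c,uv);o=np.array(c["origin"],float)
    return o+d*((z-o[2])/d[:,2])[:,None]
def pts(c):  # cloud HxWx3
    v,u=np.mgrid[0:480,0:640];d=rays(c,np.c_[u.ravel(),v.ravel()])
    z=c["z_map"].reshape(-1,1);P=np.array(c["origin"],float)+d*z
    P[z[:,0]==0]=np.nan
    return P.reshape(480,640,3)
def proj(c,P):
    q=(np.array(P,float).reshape(-1,3)-np.array(c["origin"],float))@rot(c)
    q=q*[1,-1,-1]
    return cv2.projectPoints(q,np.zeros(3),np.zeros(3),K(c),np.array(c["distortion"],float))[0].reshape(-1,2)
E
python3 - <<'E'
from h import *
import pickle
for n in("scene","top"):
    c=read_camera(n);cv2.imwrite(f"pics/{n}0.png",c["color"]);pickle.dump(c,open(n+"0.pkl","wb"))
    print(n,c["origin"],c["attitude"],c["fx"],c["distortion"],(c["z_map"]>0).mean())
print(sense())
E
```

```text
scene [1409.57594962  187.33575014 1214.07978183] [0.62483355 0.22430268 0.24729912 0.70577227] 575.1311408002158 [-0.0308641  0.         0.         0.         0.       ] 0.9961295572916666
top [ 452.02919      85.23953806 1107.63788957] [ 0.71649514  0.01699016 -0.03992573 -0.69624133] 467.1140266612626 [-0.0297311  0.         0.         0.         0.       ] 0.9958984375
{'time': 0.1, 'joint_pos': array([-1.33200396e+00,  3.20228530e-01,  1.56559160e+00, -1.58390500e-05,
        1.25739391e+00, -2.00011202e-02]), 'qd': array([-0.00093828, -0.00197928, -0.0043885 ,  0.00031166, -0.00108314,
       -0.00073156]), 'joint_torque': array([ 6.47166075e-05, -4.16410589e+01, -2.34704465e+01,  4.46093952e-05,
        4.90412713e-03, -8.50155999e-06]), 'position': array([ 147.04189727, -555.42466082,  230.5525932 ]), 'eef_rot': array([-8.05024129e-04,  9.91639274e-01,  1.29038337e-01, -9.59961915e-05]), 'contact_force': array([ 0.10009789, -0.51350571, -0.11990604]), 'moment': array([-0.00248133,  0.01194767, -0.02406373]), 'grip_width': 0.9997463548332911}
```

View pics/top0.png

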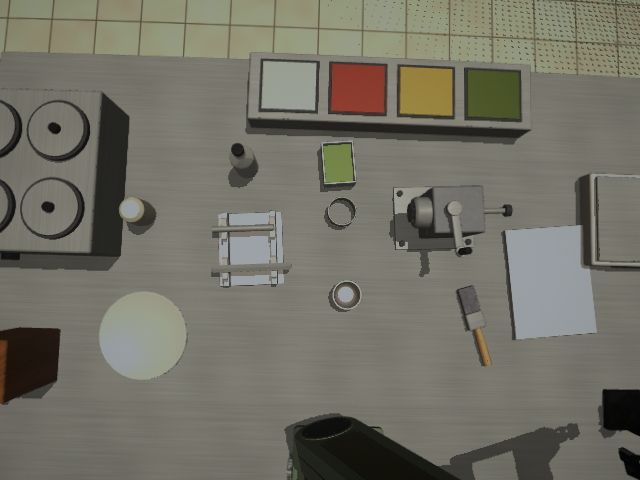

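View pics/scene0.png

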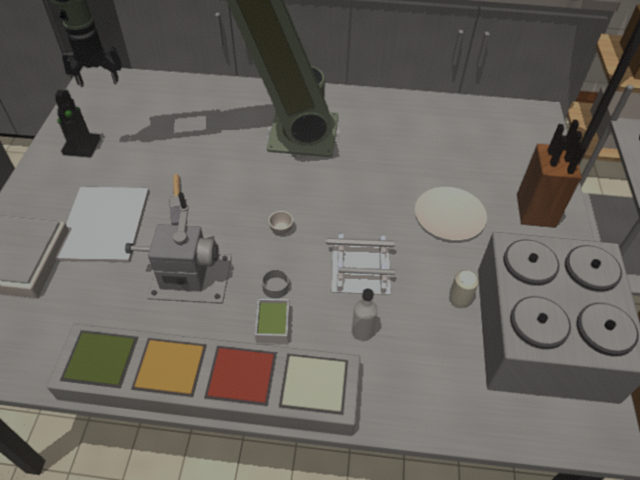

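The top view shows the longer hex rod at about (252,268), the round rod at (244,228), the turner nose at (415,212), and the lever running from its pivot (455,208) to the knob (463,250). The feed direction is image right, roughly world -y. The scene view agrees with this. Next I'll measure.

```bash
python3 - <<'E'
from h import *
import pickle
T=pickle.load(open("top0.pkl","rb"));S=pickle.load(open("scene0.pkl","rb"))
PT=pts(T);PS=pts(S)
print("counter z",np.nanmedian(PT[380:400,200:280,2]))
def box(P,lo,hi):
    q=P.reshape(-1,3);return q[np.all((q>lo)&(q<hi),1)]
a=onplane(T,[[252,268],[244,228],[455,208],[463,250],[415,212]],0);print(a.round())
def line(q):
    c=q.mean(0);u,s,v=np.linalg.svd(q-c);t=(q-c)@v[0];return c,v[0],t.min(),t.max()
for nm,px in(("hex",(slice(255,282),slice(205,298))),("round",(slice(218,240),slice(205,298)))):
    q=PT[px].reshape(-1,3);q=q[(q[:,2]>38)&(q[:,2]<60)]
    print(nm,len(q),np.nanpercentile(q[:,2],[5,50,95]).round(1),[np.round(x,3) for x in line(q[:,:2])])
# turner
for nm,P,px in(("T",PT,(slice(175,265),slice(385,530))),("S",PS,(slice(190,305),slice(115,245)))):
    q=P[px].reshape(-1,3);q=q[~np.isnan(q[:,0])]
    print(nm,"hist z",np.histogram(q[:,2],bins=range(0,240,10))[0])
    r=q[(q[:,2]>144)&(q[:,2]<156)].astype(np.float32)[:,:2];print(" roof",len(r),cv2.minAreaRect(r))
    f=q[(q[:,2]>4)&(q[:,2]<25)].astype(np.float32)[:,:2];print(" foot",len(f),cv2.minAreaRect(f))
    k=q[(q[:,2]>175)];print(" lever high",len(k),k.mean(0).round(1) if len(k) else 0, k.round()[::max(1,len(k)//25)].tolist())
E
python3 -c "
import cv2
a=cv2.imread('pics/top0.png')[180:285,385:520];b=cv2.imread('pics/top0.png')[205:295,200:300]
cv2.imwrite('pics/c1.png',cv2.hconcat([cv2.resize(a,(450,400),interpolation=2),cv2.resize(b,(350,400),interpolation=2)]))"
```

```text
counter z 0.09228756262677962
[[ 463.  212.    0.]
 [ 557.  235.    0.]
 [ 621. -271.    0.]
 [ 520. -291.    0.]
 [ 608. -173.    0.]]
hex 740 [42.4 51.1 55.8] [array([463.583, 211.103]), array([-0.065,  0.998]), np.float64(-90.11), np.float64(87.879)]
round 547 [41.4 48.3 52.8] [array([552.142, 229.532]), array([ 0.052, -0.999]), np.float64(-71.955), np.float64(70.773)]
T hist z [4753 1203   29   20   28   18   26   30   33   67   71  224  212  268
 1349  943  492   47   13   10   12   46    0]Traceback (most recent call last):
  File "<stdin>", line 18, in <module>
cv2.error: OpenCV(4.12.0) /io/opencv/modules/imgproc/src/convhull.cpp:143: error: (-215:Assertion failed) total >= 0 && (depth == CV_32F || depth == CV_32S) in function 'convexHull'
```

View pics/c1.png

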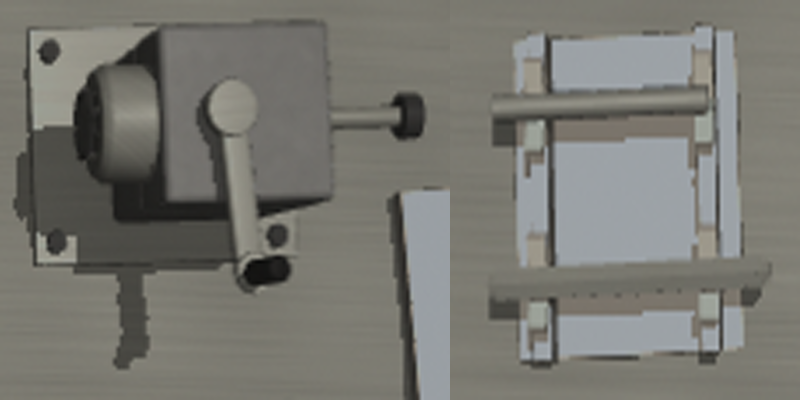

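The crop shows the turner from above, with the pivot disc and the lever pointing down and slightly right, plus both rods. The measured lengths (178 and 143 mm) confirm which rod is which.

Run:
```python
from h import *
import pickle
T=pickle.load(open("top0.pkl","rb"));S=pickle.load(open("scene0.pkl","rb"))
for nm,C,px in(("T",T,(slice(175,265),slice(385,530))),("S",S,(slice(190,305),slice(115,245)))):
    P=pts(C)
    q=P[px].reshape(-1,3);q=q[~np.isnan(q[:,0])]
    m=lambda a,b:np.ascontiguousarray(q[(q[:,2]>a)&(q[:,2]<b)][:,:2],np.float32)
    print(nm);print(" roof",len(m(144,156)),cv2.minAreaRect(m(144,153)))
    print(" foot",cv2.minAreaRect(m(5,22)))
    k=q[q[:,2]>190];print(" knob",len(k),k[:,:].mean(0).round(1),k.min(0).round(),k.max(0).round())
    d=q[(q[:,2]>158)&(q[:,2]<182)];print(" lever",len(d),d[:,:2].min(0).round(),d[:,:2].max(0).round(),np.percentile(d[:,2],[10,50,90]).round())
    w=q[(q[:,2]>100)&(q[:,2]<152)]
    cuts=[(y,len(s),s[:,0].min().round(),s[:,0].max().round(),np.median(s[:,0]).round(),s[:,2].max().round()) for y in range(-400,-130,10) if len(s:=w[(w[:,1]>y)&(w[:,1]<=y+10)])>3]
    print(*cuts,sep="\n")
```

```text
T
 roof 2074 ((596.0012817382812, -215.05531311035156), (100.40543365478516, 138.95217895507812), 3.341909646987915)
 foot ((593.760009765625, -278.51104736328125), (216.80401611328125, 345.55126953125), 1.5216928720474243)
 knob 68 [ 506.4 -227.   210.4] [ 500. -236.  191.] [ 513. -221.  218.]
 lever 545 [ 497. -237.] [ 610. -200.] [163. 167. 170.]
(-360, 36, np.float64(592.0), np.float64(616.0), np.float64(602.0), np.float64(124.0))
(-350, 63, np.float64(591.0), np.float64(616.0), np.float64(603.0), np.float64(126.0))
(-340, 23, np.float64(598.0), np.float64(607.0), np.float64(602.0), np.float64(118.0))
(-330, 23, np.float64(597.0), np.float64(607.0), np.float64(602.0), np.float64(117.0))
(-320, 24, np.float64(595.0), np.float64(607.0), np.float64(601.0), np.float64(121.0))
(-310, 29, np.float64(595.0), np.float64(606.0), np.float64(599.0), np.float64(119.0))
(-300, 7, np.float64(597.0), np.float64(605.0), np.float64(601.0), np.float64(118.0))
(-290, 75, np.float64(549.0), np.float64(645.0), np.float64(583.0), np.float64(152.0))
(-280, 201, np.float64(549.0), np.float64(650.0), np.
[... 2842 characters left out ...]
210, 154, np.float64(548.0), np.float64(651.0), np.float64(627.0), np.float64(152.0))
(-200, 180, np.float64(546.0), np.float64(649.0), np.float64(621.0), np.float64(152.0))
(-190, 180, np.float64(546.0), np.float64(648.0), np.float64(615.0), np.float64(152.0))
(-180, 223, np.float64(548.0), np.float64(647.0), np.float64(620.0), np.float64(152.0))
(-170, 115, np.float64(567.0), np.float64(630.0), np.float64(612.0), np.float64(147.0))
(-160, 112, np.float64(569.0), np.float64(629.0), np.float64(612.0), np.float64(148.0))
(-150, 143, np.float64(564.0), np.float64(627.0), np.float64(607.0), np.float64(146.0))
(-140, 70, np.float64(575.0), np.float64(621.0), np.float64(602.0), np.float64(139.0))
```

Request:
step_arm([
  [[0.016,0.04,0],[0,0,3.93],1],
  [[0.016,0.04,0],[0,0,3.93],1],
  [[0.016,0.04,0],[0,0,3.93],1],
  [[0.016,0.04,0],[0,0,3.93],1],
  [[0.016,0.04,0],[0,0,3.93],1],
])

```text
time: 0.6
position: [227.3, -354.0, 231.0]
eef_rot: [-0.0, 0.955, 0.297, 0.0]
contact_force: [1.2, -0.5, -0.2]
grip_width: 1.0
```

Request:
step_arm([
  [[0.016,0.04,0],[0,0,3.93],1],
  [[0.016,0.04,0],[0,0,3.93],1],
  [[0.016,0.04,0],[0,0,3.93],1],
  [[0.016,0.04,0],[0,0,3.93],1],
  [[0.016,0.04,0],[0,0,3.93],1],
])

```text
time: 1.1
position: [307.2, -154.1, 231.3]
eef_rot: [0.0, 0.89, 0.456, 0.0]
contact_force: [0.9, 0.7, 1.4]
grip_width: 1.002
```

Request:
step_arm([
  [[0.016,0.04,0],[0,0,3.93],1],
  [[0.016,0.04,0],[0,0,3.93],1],
  [[0.016,0.04,0],[0,0,3.93],1],
  [[0.016,0.04,0],[0,0,3.93],1],
  [[0.016,0.04,0],[0,0,3.93],1],
])

```text
time: 1.6
position: [387.2, 46.0, 231.2]
eef_rot: [0.0, 0.799, 0.602, -0.0]
contact_force: [1.4, -1.0, 0.3]
grip_width: 0.999
```

Request:
step_arm([
  [[0.015,0.04,-0.01],[0,0,3.93],1],
  [[0.015,0.04,-0.01],[0,0,3.93],1],
  [[0.015,0.04,-0.01],[0,0,3.93],1],
  [[0.015,0.04,-0.01],[0,0,3.93],1],
  [[0.015,0.04,-0.01],[0,0,3.93],1],
])

```text
time: 2.1
position: [462.2, 245.9, 180.5]
eef_rot: [0.0, 0.684, 0.729, -0.0]
contact_force: [0.5, -1.0, 0.3]
grip_width: 0.997
```

Run:
```python
from h import *
import pickle
s=sense();print(s["time"],s["position"],s["eef_rot"],s["joint_pos"])
c=read_camera("wrist");cv2.imwrite("pics/w1.png",c["color"]);pickle.dump(c,open("w1.pkl","wb"))
print(c["origin"],rot(c),c["fx"])
P=pts(c)
q=P.reshape(-1,3);q=q[(q[:,2]>38)&(q[:,2]<60)&(abs(q[:,0]-464)<25)]
print(len(q));
for y in range(110,320,15):
    s=q[(q[:,1]>y)&(q[:,1]<=y+15)]
    if len(s)>9:print(y,len(s),s[:,0].min().round(1),s[:,0].max().round(1),s[:,2].max().round(1),s[s[:,2]>50][:,0].mean().round(1))
```

```text
2.1 [462.20053377 245.88345806 180.52508457] [ 1.68808858e-06  6.84388614e-01  7.29117348e-01 -3.42080036e-04] [ 4.67083218e-01  2.78578449e-01  1.75982872e+00 -2.66239732e-04
  1.10382704e+00  4.03936613e-01]
[458.85557321 320.77353904 323.30157399] [[ 9.97927555e-01 -6.15663187e-02 -1.87131809e-02]
 [ 6.43466261e-02  9.53309744e-01  2.95059390e-01]
 [-3.26262754e-04 -2.95652025e-01  9.55295647e-01]] 345.2470006029133
4765
110 48 463.2 478.1 54.0 470.2
125 248 461.5 478.0 55.6 470.0
140 353 443.1 488.8 55.5 468.8
155 669 442.8 488.9 56.0 468.0
170 277 459.0 474.9 55.4 467.0
185 293 457.3 473.8 55.7 465.6
200 309 456.4 472.7 55.9 464.7
215 324 455.7 471.7 55.8 463.6
230 326 454.8 470.6 56.0 462.5
245 354 453.1 469.5 56.0 461.3
260 931 439.0 485.5 55.9 460.5
275 411 451.6 485.5 56.3 459.4
290 222 451.0 466.4 55.2 459.3
```

View pics/w1.png

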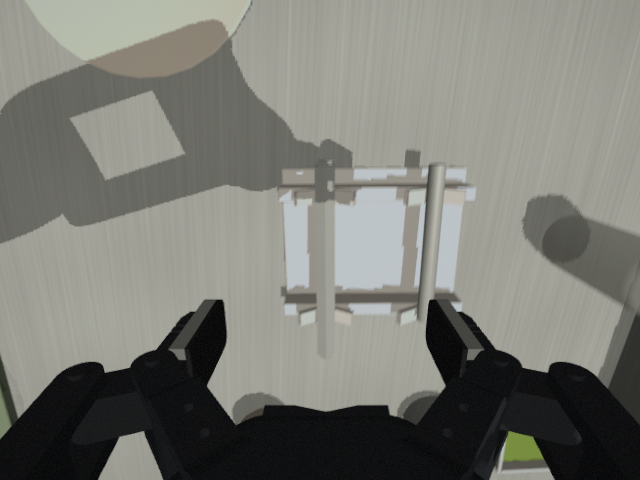

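The wrist view shows the hex rod running upright at column 325, between the fingers, and the round rod at columns 425–435. The bars are at y≈157 and 267, so I'll grasp at y≈243, which clears them.

Request:
step_arm([
  [[0,-0.003,-0.035],[0,0,0],1],
  [[0,0,-0.035],[0,0,0],1],
  [[0,0,-0.035],[0,0,0],1],
  [[0,0,-0.03],[0,0,0],1],
  [[0,0,-0.02],[0,0,0],1],
])

```text
time: 2.65
position: [460.7, 240.3, 24.0]
eef_rot: [-0.001, 0.686, 0.728, -0.002]
contact_force: [0.2, -0.2, 0.3]
grip_width: 1.002
```

Request:
step_arm([
  [[0,0,0],[0,0,0],0],
  [[0,0,0],[0,0,0],0],
  [[0,0,0],[0,0,0],0],
  [[0,0,0],[0,0,0],0],
  [[0,0,0],[0,0,0],0],
])

```text
time: 3.15
position: [461.1, 241.3, 27.5]
eef_rot: [-0.001, 0.686, 0.728, -0.0]
contact_force: [-2.1, -0.3, 8.7]
grip_width: 0.172
```

Request:
step_arm([
  [[0,0,0],[0,0,0],0],
  [[0,0,0],[0,0,0],0],
  [[0,0,0],[0,0,0],0],
  [[0,0,0],[0,0,0],0],
  [[0,0,0],[0,0,0],0],
])

```text
time: 3.65
position: [461.1, 241.2, 27.6]
eef_rot: [-0.001, 0.686, 0.728, -0.0]
contact_force: [-4.8, 0.7, 7.0]
grip_width: 0.172
```

Request:
step_arm([
  [[0,0,0.01],[0,0,0],0],
  [[0,0,0.02],[0,0,0],0],
  [[0,0,0.03],[0,0,0],0],
  [[0,0,0.03],[0,0,0],0],
  [[0,0,0.03],[0,0,0],0],
])

```text
time: 4.15
position: [461.9, 240.9, 147.9]
eef_rot: [0.0, 0.686, 0.728, 0.0]
contact_force: [-0.1, -0.5, -3.3]
grip_width: 0.171
```

Request:
step_arm([
  [[0,0,0.03],[0,0,0],0],
  [[0,0,0.02],[0,0,0],0],
  [[0,0,0],[0,0,0],0],
  [[0,0,0],[0,0,0],0],
  [[0,0,0],[0,0,0],0],
])

```text
time: 4.65
position: [461.1, 240.6, 194.8]
eef_rot: [-0.001, 0.686, 0.728, -0.001]
contact_force: [-0.7, -0.3, -3.5]
grip_width: 0.169
```

Run:
```python
from h import *
import pickle
s=sense();print(s["time"],s["position"],s["eef_rot"],s["contact_force"],s["moment"],s["grip_width"])
pic=[]
for n in("scene","top","wrist"):
    c=read_camera(n);pickle.dump(c,open(n+"2.pkl","wb"));P=pts(c)
    q=P.reshape(-1,3);p=s["position"]
    m=(q[:,2]>p[2]-5)&(q[:,2]<p[2]+45)&(abs(q[:,0]-p[0])<25)&(abs(q[:,1]-p[1])<150)
    q=q[m];print(n,len(q))
    for y in range(100,330,12):
        t=q[(q[:,1]>y)&(q[:,1]<=y+12)]
        if len(t)>5:print(y,len(t),t[:,0].min().round(1),t[:,0].max().round(1),np.percentile(t[:,2],[50,95]).round(1))
    x,y=proj(c,[p+[0,-30,10]])[0].astype(int)
    x=int(np.clip(x,130,510));y=int(np.clip(y,100,380))
    pic.append(cv2.resize(c["color"][y-100:y+100,x-130:x+130],(400,300)))
cv2.imwrite("pics/h2.png",cv2.hconcat(pic[:2]))
```

```text
4.65 [461.12083429 240.614937   194.77820353] [-5.52155319e-04  6.85653950e-01  7.27925899e-01 -1.49695943e-03] [-0.73543024 -0.34293634 -3.45855234] [ 0.14599683  0.0117966  -0.00640823] 0.16946214738161644
scene 531
112 9 467.5 476.7 [216.8 218.5]
124 35 465.1 479.8 [216.3 219.6]
136 38 462.7 478.9 [216.  219.8]
148 41 458.9 480.3 [215.6 220.7]
160 40 458.9 477.2 [215.2 221.7]
172 37 453.7 476.3 [215.8 221.9]
184 35 461.1 476.0 [216.6 220.9]
196 36 457.7 475.9 [216.6 221.7]
208 40 456.2 473.7 [216.4 221. ]
220 43 452.6 477.2 [215.7 221. ]
232 34 472.7 485.9 [209.8 221.1]
244 22 471.6 485.1 [209.1 218.3]
256 23 454.8 469.7 [216.7 221.2]
268 40 452.0 469.3 [216.5 221.8]
280 39 449.1 469.1 [215.8 221.6]
292 19 447.7 467.7 [216.2 222.1]
top 432
112 20 462.4 475.6 [216.6 218.8]
124 48 462.0 475.5 [218.4 221.6]
136 56 461.7 475.2 [218.5 221.9]
148 53 459.5 474.9 [218.6 222.6]
160 55 459.1 474.5 [218.6 222. ]
172 56 458.7 474.3 [219.2 222.1]
184 49 458.4 472.0 [218.6 222.3]
196 55 456.2 471.6 [219.3 222.1]
208 40 456.1 471.3 [218.7 222.3]
wrist 12817
196 376 457.2 473.2 [219.1 221.3]
208 887 456.3 472.6 [219.3 221.5]
220 988 454.4 472.5 [219.7 231.6]
232 1440 453.6 472.3 [220.6 235.1]
244 4221 436.1 486.1 [220.7 238.5]
256 1242 453.0 469.7 [219.7 222. ]
268 1344 452.2 468.8 [219.9 222.1]
280 1485 451.7 468.2 [220.  222.2]
292 834 451.3 467.2 [218.1 221.4]
```

View pics/h2.png

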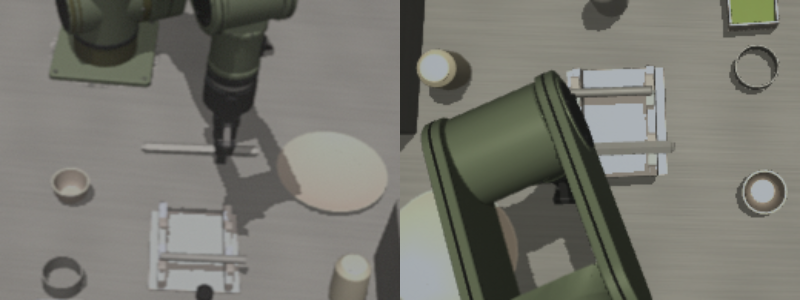

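The rod is held level: its apex is at about 222 along the whole length, the centre is TCP z + 17.8, and the axis slope of 0.063 matches the tool. Next I'll look at the turner from close by.

Request:
step_arm([
  [[0.007,-0.02,0.009],[0,0,0],0],
  [[0.007,-0.03,0.009],[0,0,0],0],
  [[0.007,-0.03,0.009],[0,0,0],0],
  [[0.007,-0.03,0.009],[0,0,0],0],
  [[0.007,-0.03,0.009],[0,0,0],0],
])

```text
time: 5.3
position: [497.0, 100.0, 240.9]
eef_rot: [-0.0, 0.686, 0.728, -0.001]
contact_force: [0.7, 0.1, -3.5]
grip_width: 0.169
```

Request:
step_arm([
  [[0.007,-0.03,0],[0,0,0],0],
  [[0.007,-0.03,0],[0,0,0],0],
  [[0.007,-0.03,0],[0,0,0],0],
  [[0.007,-0.03,0],[0,0,0],0],
  [[0.007,-0.02,0],[0,0,0],0],
])

```text
time: 5.8
position: [531.9, -40.8, 240.4]
eef_rot: [-0.001, 0.686, 0.728, -0.001]
contact_force: [0.2, -0.2, -3.8]
grip_width: 0.175
```

Request:
step_arm([
  [[0,0,0],[0,0,0],0],
  [[0,0,0],[0,0,0],0],
])

```text
time: 6.0
position: [531.8, -39.0, 240.4]
eef_rot: [-0.001, 0.686, 0.728, -0.0]
contact_force: [-0.8, 0.2, -4.0]
grip_width: 0.17
```

Run:
```python
from h import *
import pickle
s=sense();print(s["time"],s["position"],s["eef_rot"],s["contact_force"])
c=read_camera("wrist");pickle.dump(c,open("w3.pkl","wb"));cv2.imwrite("pics/w3.png",c["color"]);P=pts(c)
q=P.reshape(-1,3);q=q[(abs(q[:,0]-595)<80)&(q[:,1]<-100)&(q[:,2]<180)]
r=np.ascontiguousarray(q[(q[:,2]>146)&(q[:,2]<153)][:,:2],np.float32);print(len(r),cv2.minAreaRect(r),np.percentile(q[:,2],[95]))
w=q[(q[:,2]>90)&(q[:,2]<156)]
for y in range(-300,-100,6):
    t=w[(w[:,1]>y)&(w[:,1]<=y+6)]
    if len(t)>3:print(y,len(t),t[:,0].min().round(1),t[:,0].max().round(1),t[:,2].max().round(1))
```

```text
6.0 [531.77844328 -38.95763888 240.44570701] [-9.87597201e-04  6.86045385e-01  7.27557968e-01 -3.96030490e-04] [-0.8342191   0.19017813 -3.98415258]
139 ((603.2745361328125, -195.3351287841797), (12.921394348144531, 97.29877471923828), 68.09410858154297) [122.76631931]
-222 7 643.5 646.0 150.1
-216 19 637.0 644.3 151.0
-210 27 628.8 639.1 151.3
-204 29 623.5 631.5 151.6
-186 41 557.6 564.2 150.2
-180 185 557.6 564.9 149.1
-144 175 593.5 621.9 118.0
-138 227 592.7 612.8 125.6
```

View pics/w3.png

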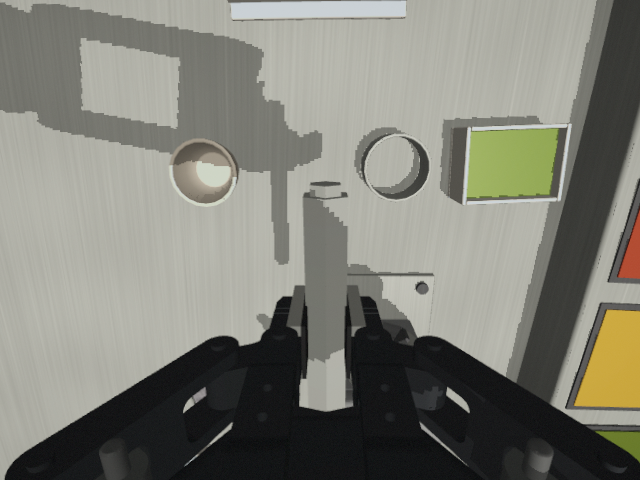

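The wrist view shows the nose hidden behind the closed fingers, with only the foot corner visible at (420,287). I'll step sideways and up to see it.

Request:
step_arm([
  [[-0.018,0.003,0.013],[0,0,0],0],
  [[-0.018,0,0.013],[0,0,0],0],
  [[-0.018,0,0.013],[0,0,0],0],
  [[-0.018,0,0.013],[0,0,0],0],
  [[0,0,0],[0,0,0],0],
])

```text
time: 6.55
position: [458.8, -34.9, 295.2]
eef_rot: [0.001, 0.685, 0.728, 0.001]
contact_force: [0.5, 0.1, -3.4]
grip_width: 0.174
```

Run:
```python
from h import *
import pickle
s=sense();print(s["time"],s["position"],s["eef_rot"],s["contact_force"])
c=read_camera("wrist");pickle.dump(c,open("w4.pkl","wb"));cv2.imwrite("pics/w4.png",c["color"]);P=pts(c)
q=P.reshape(-1,3);q=q[(abs(q[:,0]-595)<80)&(q[:,1]<-100)&(q[:,2]<180)]
w=q[(q[:,2]>90)&(q[:,2]<156)]
for y in range(-300,-100,6):
    t=w[(w[:,1]>y)&(w[:,1]<=y+6)]
    if len(t)>3:print(y,len(t),t[:,0].min().round(1),t[:,0].max().round(1),t[:,2].max().round(1))
```

```text
6.55 [458.78136905 -34.87359958 295.21868294] [0.00097755 0.68513554 0.72841437 0.0009171 ] [ 0.45885344  0.09236678 -3.39469866]
-282 12 603.9 609.1 150.8
-276 15 597.2 603.7 151.2
-270 17 590.1 599.4 150.8
-264 20 581.1 592.8 151.3
-258 26 575.8 584.7 151.3
-252 11 574.2 579.8 150.9
-222 4 616.6 620.1 151.0
-210 20 593.6 606.9 153.0
-204 18 594.6 601.6 151.8
-186 5 545.6 548.5 97.7
-180 397 546.8 644.5 150.5
-174 92 560.5 641.6 146.8
-168 59 560.3 624.0 140.5
-162 104 559.7 624.3 143.3
-156 191 559.4 624.6 144.9
-150 509 559.4 623.9 144.9
-144 899 563.1 624.4 142.2
-138 381 572.1 613.6 131.9
```

View pics/w4.png

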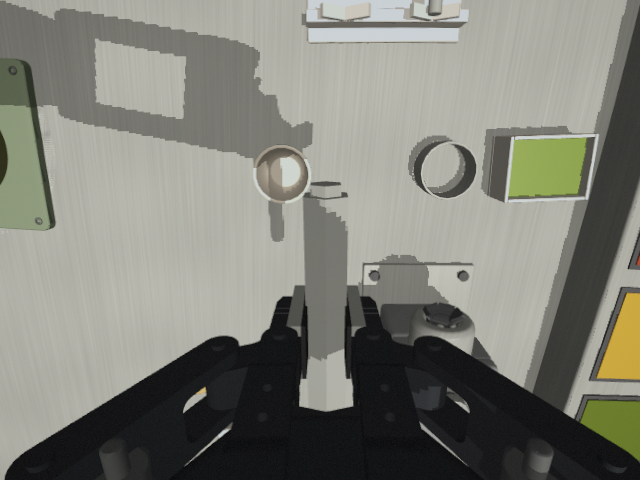

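The nose and its open mouth are now clear at about (442,315), the foot front edge spans (363,264)–(472,264), and the foot bolts are at (375,275) and (462,275). I'll fit the axis from these.

Run:
```python
from h import *
import pickle
from scipy.optimize import least_squares
def circ(q):
    f=lambda p:np.hypot(q[:,0]-p[0],q[:,1]-p[1])-p[2]
    r=least_squares(f,[592,110,35],loss="soft_l1");return r.x.round(2),np.abs(r.fun).mean().round(2)
for n in("w4","top0","scene0"):
    c=pickle.load(open(n+".pkl","rb"));P=pts(c);q=P.reshape(-1,3)
    q=q[(abs(q[:,0]-592)<45)&(q[:,2]>85)&(q[:,2]<150)]
    for a,b in((-172,-164),(-164,-156),(-156,-150),(-150,-146),(-146,-142),(-142,-138),(-138,-132)):
        t=q[(q[:,1]>a)&(q[:,1]<b)]
        if len(t)>12:
            print(n,a,b,len(t),circ(t[:,[0,2]]),t[:,0].min().round(1),t[:,0].max().round(1),t[:,2].max().round(1))
c=pickle.load(open("w4.pkl","rb"));P=pts(c)
# nose front ymax
print("front y",[ (round(float(np.nanmax(np.where(P[290:350,u,2]>95,P[290:350,u,1],np.nan))),1)) for u in range(415,473,6)])
z=P[:,:,2];m=((z>4)&(z<20)).astype(np.uint8);m[:,:350]=0;m[:250]=0;m[320:]=0
p=P[m>0];print("foot z",np.median(p[:,2]));
# foot front edge
top=[(u,int(np.argmax(m[:,u]))) for u in range(365,472,3) if m[:,u].any()]
e=P[[v for u,v in top],[u for u,v in top]];e=e[np.abs(e[:,1]-np.median(e[:,1]))<6]
k=np.polyfit(e[:,0],e[:,1],1);print("edge slope",k[0],"x range",p[:,0].min(),p[:,0].max(),"y at 592",np.polyval(k,592))
g=cv2.cvtColor(c["color"],cv2.COLOR_BGR2GRAY)
cv2.imwrite("pics/c4.png",cv2.resize(c["color"][250:380,350:490],(790,734))[:600])
```

```text
w4 -172 -164 62 (array([594.33, 110.01,  33.82]), np.float64(0.23)) 560.3 624.7 138.9
w4 -164 -156 130 (array([593.92, 109.94,  33.85]), np.float64(0.32)) 559.7 624.3 143.3
w4 -156 -150 191 (array([591.86, 114.15,  30.79]), np.float64(1.23)) 559.4 624.6 144.9
w4 -150 -146 268 (array([590.7 , 116.81,  27.47]), np.float64(2.52)) 559.4 622.1 144.9
w4 -146 -142 647 (array([590.29, 119.09,  22.51]), np.float64(4.22)) 561.3 624.4 143.7
w4 -142 -138 501 (array([595.85, 116.56,  19.79]), np.float64(3.21)) 569.6 623.3 140.5
w4 -138 -132 381 (array([591.71, 111.88,  18.08]), np.float64(1.15)) 572.1 613.6 131.9
top0 -172 -164 119 (array([593.35, 110.84,  33.3 ]), np.float64(1.0)) 559.6 624.2 146.0
top0 -164 -156 120 (array([592.88, 110.26,  33.97]), np.float64(1.2)) 559.1 623.9 149.0
top0 -156 -150 86 (array([592.41, 110.07,  33.61]), np.float64(1.12)) 559.1 623.8 146.3
top0 -150 -146 69 (array([592.81, 111.25,  32.38]), np.float64(1.28)) 559.3 623.4 148.5
top0 -146 -142 87 (array([594.5 , 112.7 ,  28.63]), np.float64(2.79)) 561.3 624.1 144.7
top0 -142 -138 74 (array([598.04, 114.44,  20.27]), 
[... 261 characters left out ...]
.23]), np.float64(1.65)) 566.9 630.0 146.2
scene0 -156 -150 72 (array([592.81, 109.24,  33.69]), np.float64(2.0)) 575.1 629.1 148.2
scene0 -150 -146 43 (array([594.08, 110.93,  31.77]), np.float64(1.8)) 567.9 627.2 146.2
scene0 -146 -142 61 (array([595.11, 110.03,  30.4 ]), np.float64(2.23)) 564.2 627.0 143.5
scene0 -142 -138 77 (array([597.29, 111.17,  22.19]), np.float64(4.43)) 571.5 626.1 143.6
scene0 -138 -132 65 (array([593.22, 110.72,  18.1 ]), np.float64(2.1)) 570.7 613.5 130.3
front y [-21.0, -20.4, -19.6, -19.2, -18.8, -20.4, -20.0, -20.9, -133.5, -139.3]
foot z 8.369899240708662
edge slope 0.055303324263352785 x range 516.7673449089447 804.0963134907634 y at 592 -121.84204108761872
```

View pics/c4.png

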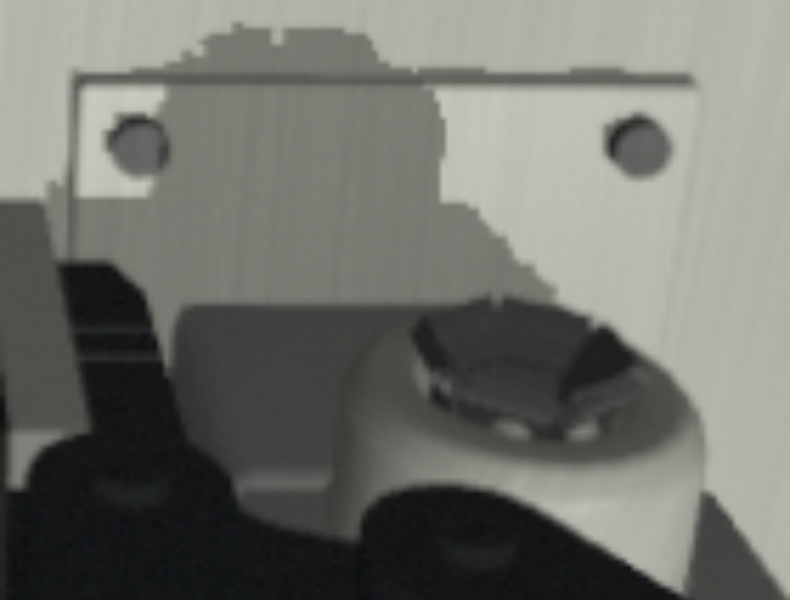

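The circle fits give the axis at x≈593 at y=-160 and z=110, and the foot edge gives a yaw of 0.055. The crop shows the clear hexagonal mouth opening. I'll move to the pre-insert pose.

Request:
step_arm([
  [[0.025,0.012,0],[0,0,-0.3],0],
  [[0.025,0.012,0],[0,0,0],0],
  [[0.025,0.012,0],[0,0,0],0],
  [[0.025,0.012,-0.01],[0,0,0],0],
  [[0.025,0.003,-0.03],[0,0,0],0],
])

```text
time: 7.1
position: [588.5, 17.2, 254.6]
eef_rot: [0.002, 0.687, 0.727, 0.003]
contact_force: [0.5, -0.3, -4.3]
grip_width: 0.164
```

Request:
step_arm([
  [[0,0,-0.04],[0,0,0],0],
  [[0,0,-0.04],[0,0,0],0],
  [[0,0,-0.04],[0,0,0],0],
  [[0,0,-0.03],[0,0,0],0],
  [[0,0,-0.009],[0,0,0],0],
])

```text
time: 7.6
position: [582.6, 15.8, 89.5]
eef_rot: [-0.003, 0.687, 0.726, -0.003]
contact_force: [-1.1, -0.3, -3.8]
grip_width: 0.172
```

Request:
step_arm([
  [[0,0,0],[0,0,0],0],
  [[0,0,0],[0,0,0],0],
])

```text
time: 7.8
position: [586.6, 15.4, 95.5]
eef_rot: [0.001, 0.687, 0.726, 0.001]
contact_force: [-0.1, -0.3, -3.4]
grip_width: 0.173
```

Run:
```python
from h import *
import pickle
s=sense();p=s["position"];print(s["time"],p,s["eef_rot"],s["contact_force"],s["moment"])
pic=[]
for n,w in(("scene",65),("top",65)):
    c=read_camera(n);pickle.dump(c,open(n+"5.pkl","wb"));q=pts(c).reshape(-1,3)
    t=q[(abs(q[:,0]-588)<30)&(q[:,1]>-128)&(q[:,1]<50)&(q[:,2]>98)&(q[:,2]<124)]
    for y in range(-130,0,12):
        r=t[(t[:,1]>y)&(t[:,1]<=y+12)]
        if len(r)>5:print(n,y,len(r),r[:,0].min().round(1),r[:,0].max().round(1),r[r[:,2]>r[:,2].max()-3][:,0].mean().round(1),np.percentile(r[:,2],95).round(1))
    x,y=proj(c,[[590,-110,110]])[0].astype(int)
    pic.append(cv2.resize(c["color"][y-w*3//4:y+w*3//4,x-w:x+w],(400,300),interpolation=2))
cv2.imwrite("pics/h5.png",cv2.hconcat(pic))
```

```text
7.8 [586.59417815  15.4247684   95.50460705] [0.00101891 0.68739081 0.72628634 0.00099267] [-0.08166247 -0.26599377 -3.37516307] [0.10248211 0.04041504 0.06228495]
scene -106 33 588.3 605.3 597.4 120.2
scene -94 38 584.2 604.8 598.0 122.2
scene -82 39 583.0 602.7 593.4 120.9
scene -70 34 584.9 603.8 596.6 121.5
scene -58 35 582.3 601.9 594.9 121.5
scene -46 39 584.5 602.2 594.5 122.8
scene -34 40 581.3 600.7 592.4 120.7
scene -22 38 582.6 599.1 590.2 120.8
scene -10 11 585.0 598.2 591.5 122.0
top -70 8 584.3 586.7 585.7 120.7
top -58 10 583.7 586.0 584.9 122.1
top -46 14 582.2 586.0 584.9 121.9
```

View pics/h5.png

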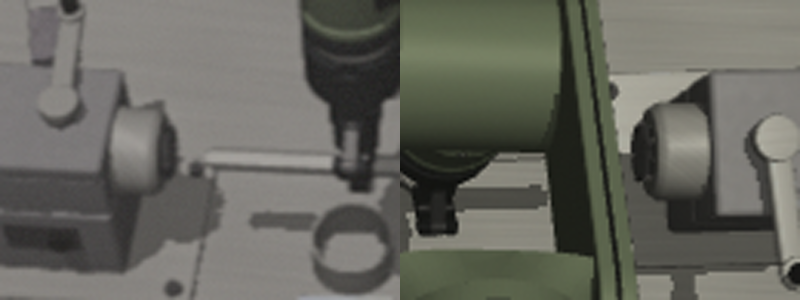

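The pictures show the rod (scene crop) lined up with the nose and about 25 mm short of it. I'll correct x and z and let the arm settle.

Request:
step_arm([
  [[-0.004,0,-0.003],[0,0,0],0],
  [[0,0,0],[0,0,0],0],
  [[0,0,0],[0,0,0],0],
  [[0,0,0],[0,0,0],0],
  [[0,0,0],[0,0,0],0],
])

```text
time: 8.4
position: [581.3, 15.1, 91.5]
eef_rot: [0.0, 0.688, 0.726, 0.0]
contact_force: [0.5, -0.5, -3.7]
grip_width: 0.169
```

Request:
step_arm([
  [[0,0,0],[0,0,0],0],
  [[0,0,0],[0,0,0],0],
  [[0,0,0],[0,0,0],0],
])

```text
time: 8.7
position: [581.2, 15.1, 91.3]
eef_rot: [0.0, 0.688, 0.726, 0.0]
contact_force: [0.0, 0.1, -4.5]
grip_width: 0.169
```

Request:
step_arm([
  [[0.0015,-0.007,0.001],[0,0,0],0],
  [[0.0004,-0.007,0],[0,0,0],0],
  [[0.0004,-0.007,0],[0,0,0],0],
  [[0.0004,-0.007,0],[0,0,0],0],
  [[0,0,0],[0,0,0],0],
])

```text
time: 9.2
position: [583.9, -14.1, 92.3]
eef_rot: [0.0, 0.688, 0.726, -0.0]
contact_force: [-0.8, -0.1, -4.1]
grip_width: 0.172
```

Request:
step_arm([
  [[0.0002,-0.004,0],[0,0,0],0],
  [[0.0002,-0.004,0],[0,0,0],0],
  [[0,0,0],[0,0,0],0],
])

```text
time: 9.5
position: [584.3, -21.3, 92.3]
eef_rot: [0.0, 0.688, 0.726, 0.0]
contact_force: [-0.3, -0.1, -4.3]
grip_width: 0.173
```

Request:
step_arm([
  [[0.0002,-0.003,0],[0,0,0],0],
  [[0.0002,-0.003,0],[0,0,0],0],
  [[0,0,0],[0,0,0],0],
])

```text
time: 9.8
position: [584.7, -27.2, 92.4]
eef_rot: [0.0, 0.688, 0.726, 0.0]
contact_force: [-0.1, -0.3, -3.9]
grip_width: 0.171
```

Request:
step_arm([
  [[0.0002,-0.003,0],[0,0,0],0],
  [[0.0002,-0.003,0],[0,0,0],0],
  [[0,0,0],[0,0,0],0],
])

```text
time: 10.1
position: [584.9, -33.2, 92.3]
eef_rot: [-0.0, 0.688, 0.726, -0.0]
contact_force: [1.0, -0.0, -4.0]
grip_width: 0.171
```

Request:
step_arm([
  [[0.0002,-0.003,0],[0,0,0],0],
  [[0.0002,-0.003,0],[0,0,0],0],
  [[0,0,0],[0,0,0],0],
])

```text
time: 10.4
position: [585.2, -38.1, 92.3]
eef_rot: [-0.001, 0.688, 0.726, 0.0]
contact_force: [-0.7, 2.7, -3.3]
grip_width: 0.169
```

Request:
step_arm([
  [[0.0002,-0.003,0],[0,0,0],0],
  [[0.0002,-0.003,0],[0,0,0],0],
  [[0,0,0],[0,0,0],0],
])

```text
time: 10.7
position: [585.6, -43.8, 92.2]
eef_rot: [-0.001, 0.688, 0.726, 0.001]
contact_force: [-0.4, 4.8, -3.1]
grip_width: 0.172
```

Request:
step_arm([
  [[0.0002,-0.003,0],[0,0,0],0],
  [[0.0002,-0.003,0],[0,0,0],0],
  [[0,0,0],[0,0,0],0],
])

```text
time: 11.0
position: [585.9, -49.7, 92.1]
eef_rot: [-0.001, 0.688, 0.726, 0.001]
contact_force: [-0.4, 5.8, -4.2]
grip_width: 0.168
```

Request:
step_arm([
  [[0.0002,-0.003,0],[0,0,0],0],
  [[0.0002,-0.003,0],[0,0,0],0],
  [[0,0,0],[0,0,0],0],
])

```text
time: 11.3
position: [586.2, -55.6, 92.1]
eef_rot: [-0.001, 0.688, 0.726, 0.001]
contact_force: [-0.5, 5.3, -4.3]
grip_width: 0.168
```

Request:
step_arm([
  [[0.0001,-0.002,0],[0,0,0],0],
  [[0.0001,-0.002,0],[0,0,0],0],
  [[0,0,0],[0,0,0],0],
])

```text
time: 11.6
position: [586.4, -59.5, 92.0]
eef_rot: [-0.001, 0.688, 0.726, 0.001]
contact_force: [-1.3, 6.7, -4.7]
grip_width: 0.176
```

Request:
step_arm([
  [[0.0001,-0.002,0],[0,0,0],0],
  [[0.0001,-0.002,0],[0,0,0],0],
  [[0,0,0],[0,0,0],0],
])

```text
time: 11.9
position: [586.5, -62.9, 91.9]
eef_rot: [-0.002, 0.688, 0.726, 0.001]
contact_force: [-0.3, 8.1, -4.8]
grip_width: 0.171
```

Request:
step_arm([
  [[0.0001,-0.001,0],[0,0,0],0],
  [[0,0,0],[0,0,0],0],
])

```text
time: 12.1
position: [586.6, -63.6, 91.9]
eef_rot: [-0.002, 0.688, 0.726, 0.001]
contact_force: [-0.6, 8.8, -4.1]
grip_width: 0.167
```

Request:
step_arm([
  [[0,-0.001,0],[0,0,0],0],
  [[0,0,0],[0,0,0],0],
])

```text
time: 12.3
position: [586.6, -64.5, 91.9]
eef_rot: [-0.002, 0.688, 0.726, 0.001]
contact_force: [-0.4, 9.8, -4.3]
grip_width: 0.169
```

Request:
step_arm([
  [[0.0001,-0.001,0],[0,0,0],0],
  [[0,0,0],[0,0,0],0],
])

```text
time: 12.5
position: [586.6, -65.4, 91.9]
eef_rot: [-0.002, 0.688, 0.726, 0.001]
contact_force: [0.1, 9.5, -4.1]
grip_width: 0.17
```

Request:
step_arm([
  [[0.0001,-0.001,0],[0,0,0],0],
  [[0,0,0],[0,0,0],0],
])

```text
time: 12.7
position: [586.7, -66.3, 91.9]
eef_rot: [-0.002, 0.688, 0.726, 0.001]
contact_force: [0.3, 10.0, -3.6]
grip_width: 0.174
```

Request:
step_arm([
  [[0.0001,-0.001,0],[0,0,0],0],
  [[0,0,0],[0,0,0],0],
])

```text
time: 12.9
position: [586.7, -66.4, 91.8]
eef_rot: [-0.003, 0.688, 0.726, 0.002]
contact_force: [-0.4, 12.6, -4.4]
grip_width: 0.171
```

Request:
step_arm([
  [[0,-0.001,0],[0,0,0],0],
  [[0,0,0],[0,0,0],0],
])

```text
time: 13.1
position: [586.6, -66.5, 91.8]
eef_rot: [-0.004, 0.688, 0.726, 0.002]
contact_force: [-0.7, 16.2, -4.5]
grip_width: 0.17
```

Request:
step_arm([
  [[0.0001,-0.001,0],[0,0,0],0],
  [[0,0,0],[0,0,0],0],
])

```text
time: 13.3
position: [586.7, -66.5, 91.8]
eef_rot: [-0.004, 0.688, 0.725, 0.003]
contact_force: [0.1, 18.8, -4.2]
grip_width: 0.174
```

Request:
step_arm([
  [[0,0,0],[0,0,0],0],
  [[0,0,0],[0,0,0],0],
  [[0,0,0],[0,0,0],0],
  [[0,0,0],[0,0,0],0],
])

```text
time: 13.7
position: [586.6, -66.5, 91.7]
eef_rot: [-0.004, 0.688, 0.725, 0.002]
contact_force: [0.1, 19.0, -4.4]
grip_width: 0.174
```

Request:
step_arm([
  [[0,0.0015,0],[0,0,0],0],
  [[0,0.0015,0],[0,0,0],0],
  [[0,0.001,0],[0,0,0],0],
  [[0,0,0],[0,0,0],0],
  [[0,0,0],[0,0,0],0],
])

```text
time: 14.2
position: [586.9, -66.5, 91.9]
eef_rot: [-0.002, 0.688, 0.726, 0.0]
contact_force: [-0.5, 6.6, -4.9]
grip_width: 0.172
```

Request:
step_arm([
  [[0,0.001,0],[0,0,0],0],
  [[0,0,0],[0,0,0],0.6],
  [[0,0,0],[0,0,0],0.6],
  [[0,0,0],[0,0,0],0.6],
  [[0,0,0],[0,0,0],0.6],
])

```text
time: 14.7
position: [588.1, -67.4, 92.9]
eef_rot: [0.001, 0.688, 0.726, 0.0]
contact_force: [-0.5, 0.3, 0.3]
grip_width: 0.601
```

Request:
step_arm([
  [[0,0,0.02],[0,0,0],0.6],
  [[0,0,0.03],[0,0,0],0.6],
  [[0,0,0.05],[0,0,0],0.6],
  [[0,0,0.05],[0,0,0],0.6],
  [[0,0,0.03],[0,0,0],0.6],
])

```text
time: 15.2
position: [588.7, -67.3, 277.1]
eef_rot: [0.003, 0.688, 0.726, 0.002]
contact_force: [1.2, -0.4, 0.7]
grip_width: 0.601
```

Request:
step_arm([
  [[-0.03,0,0],[0,0,0],0.6],
  [[-0.03,0,0],[0,0,0],0.6],
  [[-0.03,0,0],[0,0,0],0.6],
  [[0,0,0],[0,0,0],0.6],
  [[0,0,0],[0,0,0],0.6],
])

```text
time: 15.7
position: [497.7, -67.1, 273.1]
eef_rot: [0.001, 0.688, 0.726, 0.001]
contact_force: [0.8, 0.1, -0.6]
grip_width: 0.599
```

Run:
```python
from h import *
import pickle
s=sense();print(s["time"],s["position"],s["eef_rot"],s["contact_force"],s["grip_width"],s["joint_pos"])
pic=[]
for n,w in(("scene",80),("wrist",240)):
    c=read_camera(n);pickle.dump(c,open(n+"6.pkl","wb"));q=pts(c).reshape(-1,3)
    t=q[(abs(q[:,0]-588)<30)&(q[:,1]>-132)&(q[:,1]<60)&(q[:,2]>98)&(q[:,2]<124)]
    print(n,len(t),t.min(0).round(1),t.max(0).round(1),np.percentile(t[:,2],95))
    k=q[(abs(q[:,0]-510)<40)&(abs(q[:,1]+230)<40)&(q[:,2]>188)&(q[:,2]<225)];print(" knob",len(k),k.mean(0).round(1) if len(k) else 0)
    x,y=proj(c,[[590,-150,110]])[0].astype(int) if n=="scene" else (320,240)
    h=w*3//4 if n=="scene" else 180
    pic.append(cv2.resize(c["color"][y-h:y+h,x-w:x+w] if n=="scene" else c["color"],(400,300),interpolation=2))
cv2.imwrite("pics/h6.png",cv2.hconcat(pic))
```

```text
15.7 [497.7477843  -67.07885208 273.08343866] [9.85499336e-04 6.87668138e-01 7.26024219e-01 6.28203193e-04] [ 0.81529622  0.08936931 -0.5966108 ] 0.5991929994660283 [-1.56806439e-01  1.78030687e-01  1.65228152e+00 -8.21798724e-05
  1.30894440e+00 -2.11035638e-01]
scene 383 [ 576.3 -131.5   98.5] [604.8  -7.5 120.5] 116.37605073136865
 knob 65 [ 510.7 -227.2  204.8]
wrist 2630 [ 577.2 -132.   101.1] [599.7  -8.6 118.6] 116.52711623982162
 knob 0 0
```

View pics/h6.png

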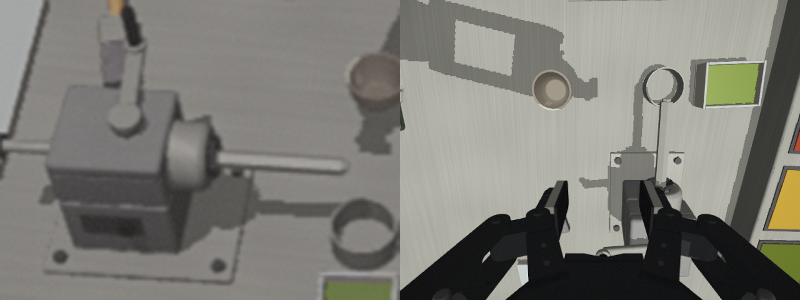

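Released: the rod stays in the collet with its rear end at y≈-8, and the lever has not moved. The knob is at about (507,-227.5) and the pivot at about (595,-218), 89 mm apart (90 expected). Next I'll go over the knob.

Request:
step_arm([
  [[0.003,-0.04,0],[0,0,0],0.6],
  [[0.003,-0.04,0],[0,0,0],0.6],
  [[0.003,-0.04,0],[0,0,0],0.6],
  [[0,-0.04,0],[0,0,0],0.6],
  [[0,0,-0.03],[0,0,0],0.6],
])

```text
time: 16.3
position: [510.0, -232.8, 244.9]
eef_rot: [0.005, 0.689, 0.725, 0.001]
contact_force: [0.7, 0.5, -0.3]
grip_width: 0.606
```

Request:
step_arm([
  [[0,0,-0.01],[0,0,0],0.6],
  [[0,0,0],[0,0,0],0.6],
  [[0,0,0],[0,0,0],0.6],
  [[0,0,0],[0,0,0],0.6],
])

```text
time: 16.7
position: [507.5, -226.5, 233.6]
eef_rot: [0.001, 0.687, 0.727, 0.0]
contact_force: [0.4, -0.3, 0.6]
grip_width: 0.599
```

Run:
```python
from h import *
s=sense();p=s["position"];print(s["time"],p,s["eef_rot"],s["contact_force"],s["joint_pos"])
for n in("wrist","scene","top"):
    c=read_camera(n);q=pts(c).reshape(-1,3)
    k=q[(abs(q[:,0]-508)<16)&(abs(q[:,1]+228)<16)&(q[:,2]>185)&(q[:,2]<219.5)]
    print(n,len(k),k.mean(0).round(1) if len(k) else 0,k.min(0).round(1) if len(k) else 0,k.max(0).round(1) if len(k) else 0)
    x,y=proj(c,[[508,-228,205]])[0].astype(int);print(x,y)
    if n=="wrist":cv2.imwrite("pics/w7.png",c["color"])
```

```text
16.7 [ 507.4510496  -226.47363669  233.56781672] [1.10120146e-03 6.87085713e-01 7.26575428e-01 3.97222613e-04] [ 0.43089319 -0.32380235  0.59895469] [-4.40505324e-01  2.86647087e-01  1.60670532e+00  7.21913618e-05
  1.24589994e+00 -4.96382476e-01]
wrist 993 [ 507.4 -226.4  208.6] [ 500.6 -235.8  185. ] [ 514.4 -222.1  217.8]
323 279
scene 48 [ 510.9 -226.3  199.7] [ 500.3 -234.7  185.2] [ 516.1 -221.3  216.7]
181 196
top 73 [ 506.4 -226.9  208.2] [ 499.8 -235.6  187. ] [ 513.3 -222.   218.4]
466 249
```

View pics/w7.png

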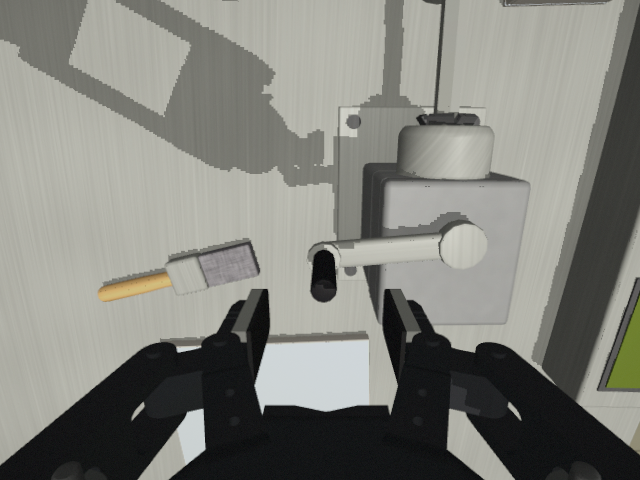

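The wrist view shows the knob at about (323,275), centred between the open jaws. I'll lower and grip it.

Request:
step_arm([
  [[0,-0.002,-0.02],[0,0,0],0.6],
  [[0,0,-0.02],[0,0,0],0.6],
  [[0,0,-0.009],[0,0,0],0.6],
  [[0,0,0],[0,0,0],0.6],
  [[0,0,0],[0,0,0],0.6],
])

```text
time: 17.35
position: [507.1, -229.0, 184.1]
eef_rot: [0.001, 0.687, 0.726, 0.0]
contact_force: [0.2, 0.4, 0.7]
grip_width: 0.597
```

Request:
step_arm([
  [[0,0,0],[0,0,0],0],
  [[0,0,0],[0,0,0],0],
  [[0,0,0],[0,0,0],0],
  [[0,0,0],[0,0,0],0],
  [[0,0,0],[0,0,0],0],
])

```text
time: 17.85
position: [506.3, -229.1, 184.2]
eef_rot: [0.0, 0.688, 0.726, -0.0]
contact_force: [-2.8, 0.2, 5.9]
grip_width: 0.149
```

Request:
step_arm([
  [[0.0013,-0.0077,0],[0,0,0],0],
  [[0.0019,-0.0076,0],[0,0,0],0],
  [[0.0027,-0.0074,0],[0,0,0],0],
  [[0.0032,-0.0072,0],[0,0,0],0],
  [[0.0039,-0.0068,0],[0,0,0],0],
])

```text
time: 18.35
position: [518.0, -264.8, 184.1]
eef_rot: [-0.002, 0.687, 0.726, -0.001]
contact_force: [-6.3, 3.7, 6.4]
grip_width: 0.14
```

Request:
step_arm([
  [[0.0044,-0.0065,0],[0,0,0],0],
  [[0.005,-0.006,0],[0,0,0],0],
  [[0.0055,-0.0056,0],[0,0,0],0],
  [[0.006,-0.0051,0],[0,0,0],0],
  [[0.0064,-0.0046,0],[0,0,0],0],
])

```text
time: 18.85
position: [543.2, -295.0, 184.1]
eef_rot: [-0.002, 0.687, 0.727, -0.004]
contact_force: [-11.6, -2.5, 7.3]
grip_width: 0.144
```

Request:
step_arm([
  [[0.0067,-0.004,0],[0,0,0],0],
  [[0.0071,-0.0033,0],[0,0,0],0],
  [[0.0074,-0.0028,0],[0,0,0],0],
  [[0.0076,-0.0021,0],[0,0,0],0],
  [[0,0,0],[0,0,0],0],
])

```text
time: 19.35
position: [573.3, -311.5, 184.3]
eef_rot: [0.002, 0.687, 0.727, -0.005]
contact_force: [-9.4, -14.1, 4.5]
grip_width: 0.145
```

Request:
step_arm([
  [[0.003,-0.002,0],[0,0,0],0],
  [[0.002,-0.001,0],[0,0,0],0],
  [[0,0,0],[0,0,0],0],
])

```text
time: 19.65
position: [576.6, -312.7, 184.2]
eef_rot: [-0.0, 0.687, 0.726, -0.005]
contact_force: [-12.7, -9.7, 7.5]
grip_width: 0.145
```

Request:
step_arm([
  [[0.002,0,0],[0,0,0],0],
  [[0.001,0,0],[0,0,0],0],
  [[0,0,0],[0,0,0],0],
])

```text
time: 19.95
position: [576.6, -312.7, 184.2]
eef_rot: [-0.003, 0.687, 0.726, -0.007]
contact_force: [-19.5, -9.8, 9.7]
grip_width: 0.144
```

The lever has reached its end stop: there was no further travel and the force rose. I'll relax, open and rise.

Request:
step_arm([
  [[-0.003,-0.002,0],[0,0,0],0],
  [[-0.001,-0.001,0],[0,0,0],0],
  [[0,0,0],[0,0,0],0.5],
  [[0,0,0],[0,0,0],0.5],
  [[0,0,0],[0,0,0],0.5],
])

```text
time: 20.45
position: [580.1, -311.4, 183.1]
eef_rot: [0.0, 0.687, 0.726, 0.0]
contact_force: [0.8, 0.1, -0.6]
grip_width: 0.5
```

Request:
step_arm([
  [[0,0,0.02],[0,0,0],0.5],
  [[0,0,0.03],[0,0,0],0.5],
  [[0,0,0.04],[0,0,0],0.5],
  [[-0.03,0,0.02],[0,0,0],0.5],
  [[-0.04,0,0],[0,0,0],0.5],
])

```text
time: 20.95
position: [512.0, -312.2, 296.4]
eef_rot: [0.004, 0.687, 0.727, 0.001]
contact_force: [-0.3, -0.6, -0.4]
grip_width: 0.5
```

Request:
step_arm([
  [[-0.05,0,0],[0,0,0],0.5],
  [[-0.05,0,0],[0,0,0],0.5],
  [[-0.04,0,0],[0,0,0],0.5],
  [[0,0,0],[0,0,0],0.5],
  [[0,0,0],[0,0,0],0.5],
])

```text
time: 21.45
position: [369.9, -311.7, 293.8]
eef_rot: [0.001, 0.688, 0.726, 0.0]
contact_force: [0.6, -0.4, 0.2]
grip_width: 0.502
```

Run:
```python
from h import *
import pickle
s=sense();p=s["position"];print(s["time"],p,s["contact_force"],s["grip_width"])
pic=[]
for n,w in(("scene",90),("top",90)):
    c=read_camera(n);q=pts(c).reshape(-1,3)
    t=q[(abs(q[:,0]-588)<30)&(q[:,1]>-132)&(q[:,1]<60)&(q[:,2]>98)&(q[:,2]<124)]
    print(n,len(t),t.min(0).round(1),t.max(0).round(1),np.percentile(t[:,2],95))
    k=q[(abs(q[:,0]-575)<50)&(abs(q[:,1]+300)<50)&(q[:,2]>188)&(q[:,2]<225)];print(" knob",len(k),k.mean(0).round(1),k.min(0).round(1),k.max(0).round(1))
    d=q[(abs(q[:,0]-595)<22)&(abs(q[:,1]+220)<22)&(q[:,2]>163)&(q[:,2]<185)];print(" pivot",len(d),np.percentile(d,[2,98],axis=0).round(1))
    x,y=proj(c,[[590,-180,110]])[0].astype(int);h=w*3//4
    pic.append(cv2.resize(c["color"][y-h:y+h,x-w:x+w],(400,300),interpolation=2))
cv2.imwrite("pics/h8.png",cv2.hconcat(pic))
```

```text
21.45 [ 369.85352398 -311.6916701   293.8336312 ] [ 0.59738256 -0.35768554  0.16556995] 0.5023761338753319
scene 388 [ 578.5 -131.8   98.4] [611.6  -7.7 119.7] 116.76308140201378
 knob 64 [ 580.7 -302.7  205.3] [ 571.4 -310.8  188.4] [ 585.9 -297.5  219.5]
 pivot 141 [[ 582.4 -239.9  163.1]
 [ 612.7 -201.3  170.5]]
top 450 [ 576.8 -132.   101.9] [598.4  -8.3 120.3] 117.3294585884395
 knob 79 [ 575.8 -300.6  208.5] [ 569.9 -310.   188.4] [ 583.5 -295.1  219. ]
 pivot 233 [[ 581.3 -240.8  163.5]
 [ 609.5 -201.7  170.9]]
```

View pics/h8.png

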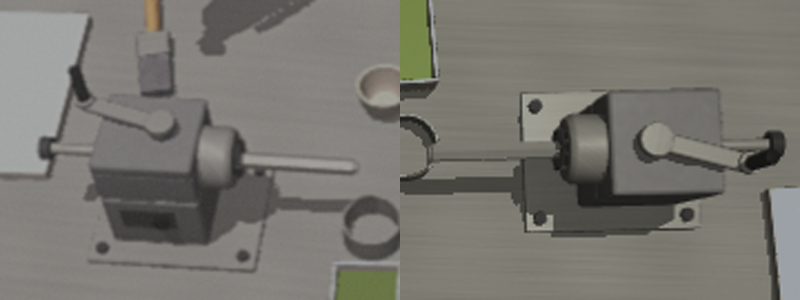

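The lever now points to the rear. The knob at (576.5,-303) gives an angle of about 1.30 rad, the rod's rear end is still at y≈-8, and the arm is clear.

```bash
python3 -c "
from bench import sign_off;print(sign_off())"
```

```text
the job is handed in; nothing more can be done
None
```

I fed the hex rod into the collet, pressed it solidly on the depth stop, swung the lever fully closed, let go and handed the job in. The robot clock read about 21.5 s.

- **Press on the stop:** the stop went solid at TCP y ≈ -66.5. I held about 19 N of push for 0.4 s. Rubbing measured about 5.5 to 7 N, so the stop took roughly 12 to 13.5 N. That figure is worked out from the wrist force, since nothing reads the stop directly.
- **Lever:** it stopped moving against its end stop. The last pictures put the knob at about (576.5, -303), an angle of about 1.30 rad.
- **Rod:** its rear end was at y ≈ -8 both after release and after closing, so it did not spring back. The last cloud's highest rod points, at about 120, fit a rod centre near 110.
- **Robot:** it was clear, with contact force close to zero.
- **Disagreement:** the scene camera read about 2 to 3 mm farther in x than the wrist and top cameras. I allowed for that when lining up, and the rod went in with almost no sideways force.
- **Not checked:** I did not re-measure the bystanders or the round rod after the job. The arm only passed over them with clearance, and those I could see in the last pictures looked unmoved.

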